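# Throw the interlocked isolator and selector on a bench switch box

### The arm

A 6-joint arm with a two-finger parallel gripper is mounted at the origin on the work surface. World frame = base frame: x ahead of the robot, y to its left, z up, the work surface at z = 0. Lengths are in m, angles in rad, forces in N, time in s.
With the tool pointing down it reaches from about 0.425 to 0.95 m from the base axis. Payload 3.5 kg.
Tool frame: the origin (TCP) lies on the centre line of the jaws, within the pads' length; the fingertips stand 14 mm ahead of it and the grasp point (between the pads) lies 5 mm behind it (ctrl.finger_overhang is the distance from the TCP to the fingertips, in m); z points along the fingers, y is the line along which they close (so a half turn about z gives the same grasp; the last joint's range is limited). The gripper opens to 85 mm and grips with 20 to 120 N. Pads are 22 mm wide; open, the fingers measure 114 mm over their backs; the gripper's body (76 mm by 85 mm) begins 54 mm behind the grasp point. The pads swing forward as they close: fully open they stand 13 mm farther back than shut.
Start: joints at [1.066, 0.286, 1.577, -0, 1.279, -0.15], TCP at [0.234, 0.633, 0.245] pointing down, gripper open.
Joint ranges: [-2.77, 2.77], [-0.9, 2.22], [0.21, 2.48], [-1.53, 4.67], [0.24, 2.81], [-2.84, 2.84]. Speed limits (rad/s): [2.79, 2.79, 3.14, 3.14, 3.14, 3.14].

### API

Orientations are given as a unit quaternion [x, y, z, w].
In Python, from plant import ctrl gives the robot as it stands.
- The arm moves only by the tool send_rows, never from a script. Its argument "moves" is text: rows parted by semicolons, each of 7 numbers parted by spaces: the turn, a rotation vector about the tool's x, y, z in units of 360 degrees (1.0 is 360 degrees), then the shift along the tool's x, y, z in units of 20 cm (1.0 is 20 cm), then the gripper's target within -1 to 1 (fully open at 1, half-way at 0, shut at -1). A call has 1 to 12 rows; each row is the pose to reach, as a shift and turn from the pose commanded when the call began, along the tool's axes at that moment, turning the shorter way round; what a row does not reach only later rows make up. A row lasts 1/8 s, in which the tool goes at most 62.5 mm and 10.7 degrees, less where a joint would pass 70% of its speed; a pose out of reach is approached as far as the arm can. A call with a number of a shift or a turn outside -1 to 1 is refused whole. A call with a gripper value outside its range is refused whole. The fingers move at their own pace and stop on an object; "newtons" is the grip in N (left out, the last holds). Time passes only in rows, so rows that repeat a pose let the fingers close. It gives the time, the measured TCP pose, the force, the opening and the grip force at its end, in the units of the state.
- ctrl.get_state(): the state, without advancing time (a new reading comes with each control period).
- ctrl.read_camera(name): name is "scene" or "top" or "wrist"; returns a dict with "image" (480x640x3 uint8, red, green, blue), "fovy" (degrees; the focal length in pixels is half the picture's height over the tangent of half this angle, whatever the lens; pixels are square), "cx", "cy" (the principal point, pixels), "extrinsics" (4x4, takes a point from camera to world coordinates). Camera axes: x right, y up, looking along -z (the intrinsics and any distortion apply to the point x, -y, -z); pixel columns grow to the right and rows downward; lengths in m; the calibration is good to about 2 mm. The wrist camera is an equidistant fisheye: a pixel r from the principal point sees the ray r / f radians off the axis. A picture is of the moment at which its call begins. There is no depth.
- ctrl.sign_off(): hands the job in; it is judged then, once.
The state is a dict: "time": time; "qpos": joint angles; "dq": joint speeds; "joint_efforts": joint torques, N m; "eef_pos": TCP position; "tcp_rot": TCP orientation; "contact_force": force on the tool from outside, world axes, zero at the start; "wrist_torque": the same for the moment, N m; "opening": opening from 0.0 (shut) to 1.0 (fully open); "finger_force": force on a finger pad.
Only numpy, scipy, OpenCV 4.12 (cv2) and the standard library are available. Lean on these libraries where they do the work, as an engineer would, in place of code of your own. Each camera call takes 0.05 s, during which the arm holds its last target. There are 200 camera calls.

### The job

Change the bench feed over on the grey switch box: swing the long isolator lever clockwise until you feel it come fully home against the stop inside, and only then turn the short selector lever anticlockwise until it too is fully home. The selector stays locked until the isolator is home; feel for the stops and never force either lever. Leave both levers home, let go of them, and leave the other things on the bench where they are.

Things in the scene. Friction and masses are not known exactly. Their poses are not given: they have to be found in the camera images.
- case: Grey metal switch box fixed to the bench, 170 (x) by 290 (y) by 55 mm high. Origin: centre of its underside, z up; at yaw 0 x points away from the robot, y to the left; yaw varies 0.35 rad either way. Levers turn about vertical axes on its flat top: isolator at x 0, y +55 mm, selector at x 0, y -55 mm. The interlock is hidden inside.
- isolator: Longer steel lever: arm 16 mm wide, its top 13 mm above the case's top, with an upright round black post. Origin: on its axis at the case's top; the post lies along its -x. At swing 0 the post points to the case's -x (towards the robot); it starts at 0 to 0.3 rad and swings clockwise seen from above, the post going to the case's +y side. It stays where it is left.
- isolator_post (a point): On the axis of the isolator's round post (16 mm in diameter, 65 mm from the lever's axis), 33 mm above the case's top; the post's top is 18 mm higher. Drag is about 2.3 N at the post. It comes home on a sprung stop inside at 0.9 to 1.75 rad, different on each box and unseen: feel for it.
- isolator_axis (a point): On the isolator's axis, 15 mm above the case's top. On the stop, resistance at the post grows by about 1.7 N per mm: 3 to 7 N above the drag is home, 11 N above it (25 N on the stop) is forcing it. The selector is free only from 0.07 rad before to 0.17 rad past first touch, and when turned holds the isolator captive there.
- selector: Shorter steel lever: arm 22 mm wide, its top 13 mm above the case's top, with an upright square black post. Origin: on its axis at the case's top; the post lies along its -x. At 0 the post points to the case's -x (towards the robot); it starts at 0 to 0.08 rad and turns anticlockwise seen from above, the post going to the case's -y side. It stays where it is left.
- selector_post (a point): On the axis of the selector's square post (18 by 18 mm, sides along the lever, 50 mm from the lever's axis), 33 mm above the case's top; the post's top is 18 mm higher. Drag about 3 N at the post. Blocked at about 0.16 rad until the isolator is home. Freed, it is home on a sprung stop at 0.65 rad, where resistance grows by about 3 N per mm; 15 N above the drag is forcing it.
- wheel: Bystander: small rubber-tyred wheel lying flat, 56 mm across, 24 mm high. Origin at the centre of its underside.
- driver: Bystander: screwdriver lying on the bench along its x. Origin under its middle.
- beam: Bystander: grey perforated plastic beam, 128 by 16 by 16 mm, long along its x. Origin at the centre of its underside.
- brick: Bystander: white controller brick with a small screen, 70 by 110 by 35 mm. Origin at the centre of its underside.
- gear: Bystander: grey plastic gear 40 mm across and 8 mm thick, lying on the far edge of the case's top between the levers. Origin at the centre of its underside.
- battery: Bystander: black battery pack, 70 by 38 by 22 mm. Origin at the centre of its underside.
- tray: Bystander: white divided parts tray, 100 by 160 by 30 mm, behind the case. Origin at the centre of its underside.

How it is judged:
On the way, in this order (a step that is already met when the one before it is completed fails the run):
1. the isolator presses on its stop inside (over 2 N) while the selector is still unturned (contact force between isolator and case above 2 N and contact force between isolator and selector below 0.5 N and y of selector_post in the frame of case above -0.065 m), for 0.1 s.
2. the selector is turned home (y of selector_post in the frame of case below -0.083 m), for 0.1 s.
At the end, for the whole second after the job is handed in: Selector home within about 0.05 rad of its stop (post over 28 mm to the -y side of its axis, case frame); isolator still swung over and captive near its home (post not more than 47 mm to the -x side of the case's centre line); both at rest (y of selector_post in the frame of case below -0.083 m and x of isolator_post in the frame of case above -0.047 m and angular speed of each of selector, isolator below 0.05 rad/s); the robot touches nothing.
It fails at once if the isolator is forced: more than 25 N on its stop inside (contact force between isolator and case above 25 N).
It fails at once if the selector is forced against the interlock while locked: more than 12 N on it (contact force between isolator and selector above 12 N).
It fails at once if the selector is forced: more than 25 N on its stop inside (contact force between selector and case above 25 N).
It fails at once if a bystander is shifted by more than 30 mm (distance of any of wheel, driver, beam, brick, gear, battery, tray from where it was at the start of the episode above 0.03 m).
It also fails if it takes over 58 s, if anything falls off the work surface, if the arm or the gripper's body presses on something with over 40 N, if the wrist force passes 120 N, or if a joint passes its speed limit or range.

## Working session

There is one attempt and no reset: what is moved stays moved. The work goes in short steps, Python scripts to look and compute and a tool call to move; the robot and the scene stay as the last step left them, time stands still between calls to the robot, and variables do not carry over. Pictures are saved under pics/ and viewed, at most 10 in all, crops included, and the job is handed in when it is done.

Besides the shell and the picture viewer there is one more tool, called after "Emit:" as name(argument=value, ...) on one line, values as JSON. send_rows: Moves the arm, as the interface text tells. Its arguments: {"type":"object","properties":{"moves":{"type":"string"},"newtons":{"type":"number"}},"required":["moves"]}

```bash
mkdir -p pics
python3 - <<'E'
from plant import ctrl
import cv2,numpy as np,pickle
d={}
for n in("top","scene"):
    c=ctrl.read_camera(n);d[n]=c;cv2.imwrite(f"pics/{n}.png",c["image"][:,:,::-1]);print(n,c["fovy"],c["cx"],c["cy"],np.round(c["extrinsics"],3).tolist())
pickle.dump(d,open("d.pkl","wb"));print(ctrl.get_state())
E
```

```text
top 48.3857967557042 317.3656901820611 242.07436108089675 [[-0.006, 0.999, -0.053, 0.511], [-1.0, -0.006, 0.007, 0.06], [0.007, 0.053, 0.999, 0.93], [0.0, 0.0, 0.0, 1.0]]
scene 52.231009503150915 326.9358121479061 240.90913409736734 [[-0.651, -0.498, 0.573, 1.084], [0.759, -0.445, 0.475, 0.497], [0.018, 0.744, 0.668, 0.683], [0.0, 0.0, 0.0, 1.0]]
{'time': 0.1, 'qpos': array([ 1.06601796e+00,  2.87140258e-01,  1.57805239e+00,  1.05598042e-05,
        1.27860874e+00, -1.50006958e-01]), 'dq': array([ 0.00098871, -0.00082873, -0.00296316,  0.00209486, -0.00196819,
        0.00050536]), 'joint_efforts': array([ 1.18201402e-03, -4.07292223e+01, -2.93702281e+01, -1.90528353e-04,
        3.36498750e-03, -9.87627857e-06]), 'eef_pos': array([0.23417233, 0.63246612, 0.24403154]), 'tcp_rot': array([ 1.76458302e-01,  9.84307497e-01, -1.04408201e-03, -3.59923065e-04]), 'contact_force': array([ 0.1713239 , -0.301121  ,  0.14158372]), 'wrist_torque': array([-0.03891392,  0.05969907, -0.03405247]), 'finger_force': 0.0, 'opening': 1.0021054772413507}
```

View pics/top.png

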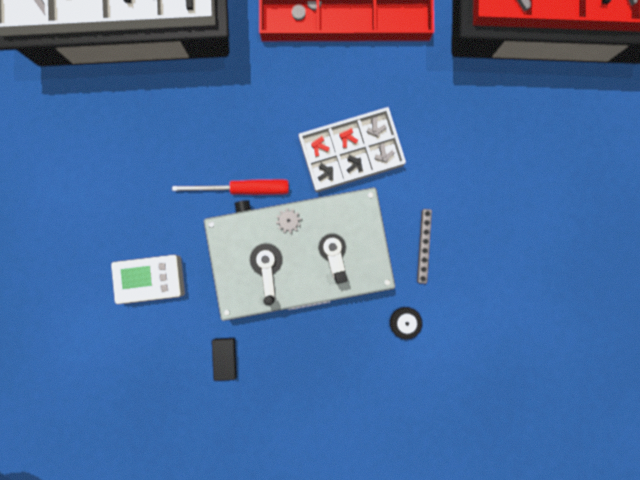

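View pics/scene.png

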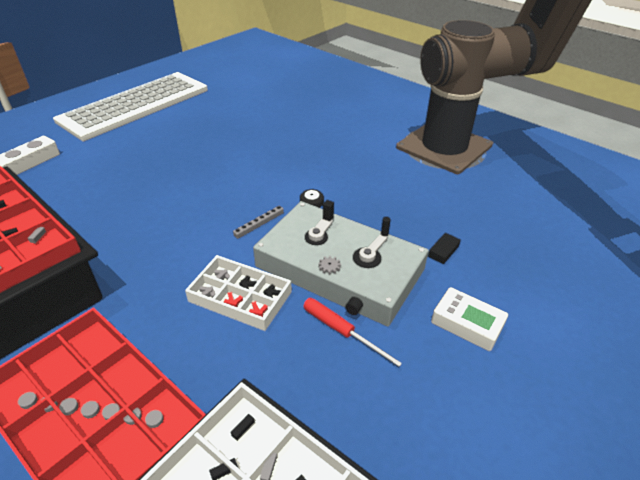

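The top view shows the case with corners near (206,219), (376,189), (394,289) and (221,320). The isolator axis is at about (265,259) with its post at (269,299), and the selector axis at about (332,246) with its post at (340,277). I'll enlarge that area.

Run:
```python
import cv2,pickle
d=pickle.load(open("d.pkl","rb"))
im=d["top"]["image"][180:330,200:400,::-1]
cv2.imwrite("pics/topc.png",cv2.resize(im,(800,600),interpolation=cv2.INTER_CUBIC))
```

```text
(no output)
```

View pics/topc.png

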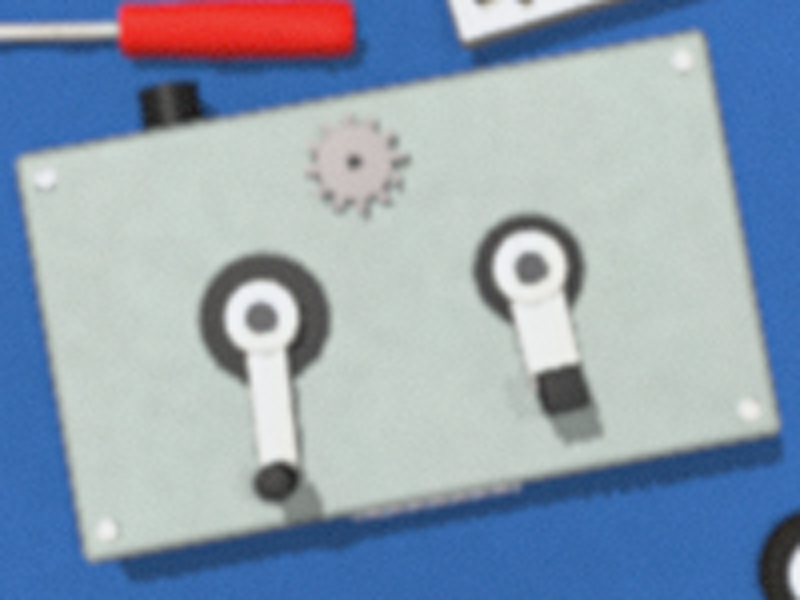

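Crop readings: top-face corners (20,157), (703,32), (778,433), (90,560); axes (262,317) and (531,266); post tops about (274,480) and (562,388).

```bash
cat > h.py <<'E'
import numpy as np,pickle
from scipy.spatial.transform import Rotation as R
def ray(c,u,v,z):
    f=240/np.tan(np.radians(c["fovy"]/2));E=c["extrinsics"]
    w=E[:3,:3]@np.array([(u-c["cx"])/f,-(v-c["cy"])/f,-1]);o=E[:3,3]
    return (o+w*(z-o[2])/w[2])[:2]
E
python3 - <<'E'
from h import *
c=pickle.load(open("d.pkl","rb"))["top"]
g=lambda u,v,z:ray(c,200+u/4,180+v/4,z)
K=[g(*p,.055) for p in((20,157),(703,32),(778,433),(90,560))]
ctr=np.mean(K,0);y=(K[0]-K[1]+K[3]-K[2]);yaw=np.arctan2(-y[0],y[1])
print("corners",np.round(K,4),"ctr",ctr,"yaw",yaw,[np.linalg.norm(K[i]-K[(i+1)%4]) for i in range(4)])
M=np.array([[np.cos(yaw),-np.sin(yaw)],[np.sin(yaw),np.cos(yaw)]])
for n,p,q,s in(("iso",(262,317),(274,480),1),("sel",(531,266),(562,388),-1)):
    a=g(*p,.07);b=g(*q,.106);pa=ctr+M@[0,s*.055]
    for A in(a,pa):
        e=b-A;e2=M.T@e;print(n,"axis",A,"post",b,"len",np.linalg.norm(e),"ang from -x (cw+)",np.arctan2(e2[1],-e2[0]))
E
```

```text
corners [[ 0.5957  0.2377]
 [ 0.646  -0.0436]
 [ 0.4809 -0.0723]
 [ 0.4311  0.2084]] ctr [0.5384451  0.08254732] yaw 0.17620508411357566 [np.float64(0.2856818091747338), np.float64(0.16764939382520372), np.float64(0.28506589480374944), np.float64(0.1671813547267094)]
iso axis [0.52917281 0.13708495] post [0.46582735 0.12929801] len 0.06382227900697082 ang from -x (cw+) 0.05389057584480374
iso axis [0.5288039 0.1366957] post [0.46582735 0.12929801] len 0.06340954755328371 ang from -x (cw+) 0.059273628663607
sel axis [0.54909819 0.02871295] post [0.50040316 0.01842502] len 0.04976994976503268 ang from -x (cw+) -0.032005885081455986
sel axis [0.54808631 0.02839894] post [0.50040316 0.01842502] len 0.04871511552099822 ang from -x (cw+) -0.02999277746832857
```

Emit:
send_rows(moves="0 0 0 -0.675 -0.7 0 -1;0 0 0 -0.675 -0.7 0 -1;0 0 0 -0.675 -0.7 0 -1;0 0 0 -0.675 -0.7 0 -1;0 0 0 -0.675 -0.7 0 -1", newtons=40)

```text
time: 0.72
eef_pos: [0.3125, 0.4546, 0.2453]
tcp_rot: [0.177, 0.984, 0.0, -0.0]
contact_force: [-0.1, 0.3, 0.8]
opening: 0.004
finger_force: 0.0
```

Emit:
send_rows(moves="0 0 0 -0.675 -0.7 0 -1;0 0 0 -0.675 -0.7 0 -1;0 0 0 -0.675 -0.7 0 -1;0 0 0 -0.675 -0.7 0 -1;0 0 0 -0.675 -0.7 0 -1")

```text
time: 1.35
eef_pos: [0.3905, 0.2775, 0.2455]
tcp_rot: [0.176, 0.984, 0.0, -0.0]
contact_force: [-0.3, 0.2, 0.8]
opening: -0.002
finger_force: 0.0
```

Emit:
send_rows(moves="0 0 0.175 -0.675 -0.7 0 -1;0 0 0.175 -0.675 -0.7 0 -1;0 0 0.175 -0.675 -0.7 0 -1;0 0 0.175 -0.675 -0.7 0 -1;0 0 0.175 -0.675 -0.7 0 -1;0 0 0.175 -0.675 -0.7 0 -1;0 0 0.175 -0.675 -0.7 0 -1;0 0 0.175 -0.675 -0.7 0 -1;0 0 0.175 -0.675 -0.7 0 -1")

```text
time: 2.48
eef_pos: [0.4683, 0.0991, 0.2453]
tcp_rot: [0.664, 0.748, 0.0, -0.0]
contact_force: [0.6, 0.0, -0.9]
opening: 0.0
finger_force: 0.0
```

Emit:
send_rows(moves="0 0 0 0 0 0.25 -1;0 0 0 0 0 0.5 -1;0 0 0 0 0 0.65 -1;0 0 0 0 0 0.76 -1;0 0 0 0 0 0.76 -1;0 0 0 0 0 0.76 -1")

```text
time: 3.22
eef_pos: [0.4691, 0.0985, 0.0944]
tcp_rot: [0.665, 0.747, 0.001, 0.001]
contact_force: [0.5, -0.8, 0.0]
opening: -0.005
finger_force: 0.0
```

Run:
```python
from plant import ctrl
import cv2,numpy as np
a=ctrl.read_camera("scene")["image"][150:300,230:430,::-1]
cv2.imwrite("pics/s2.png",cv2.resize(a,(800,600),interpolation=cv2.INTER_CUBIC))
```

```text
(no output)
```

View pics/s2.png

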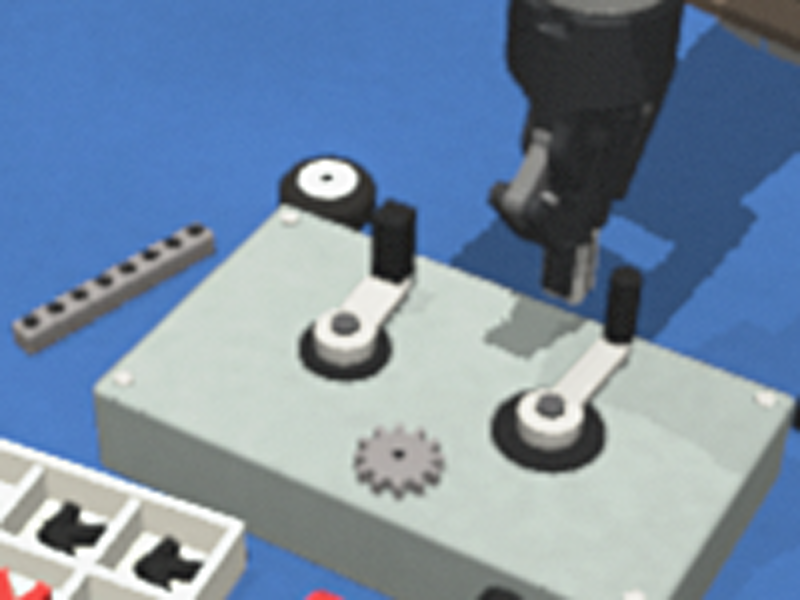

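The fingertip stands beside the isolator post, on its selector side, with nothing touching.

```bash
cat >> h.py <<'E'
YAW=.176;A=np.array([.529,.137]);B=np.array([.5485,.0285])
def iso(s,off=.019,r=.065):
    g=np.pi+YAW-s;a=np.pi/2+YAW-s
    return np.r_[A+r*np.array([np.cos(g),np.sin(g)])-off*np.array([np.cos(a),np.sin(a)]),a]
def sel(s,off=.020,r=.050):
    g=np.pi+YAW+s;a=-np.pi/2+YAW+s
    return np.r_[B+r*np.array([np.cos(g),np.sin(g)])-off*np.array([np.cos(a),np.sin(a)]),a+np.pi]
def rows(c,ts,dz=0):
    ca,sa=np.cos(c[2]),np.sin(c[2]);o=[]
    for t in ts:
        d=t[:2]-c[:2];o.append("0 0 %.4f %.3f %.3f %g -1"%(-(t[2]-c[2])/2/np.pi,(ca*d[0]+sa*d[1])/.2,(sa*d[0]-ca*d[1])/.2,dz))
    print(";".join(o))
E
python3 - <<'E'
from h import *
c=np.array([.468,.099,1.689])
S=[.06,.06]+list(np.linspace(.12,.7,10))
rows(c,[iso(s) for s in S]);print(iso(.7))
S2=[.74,.78,.82,.86]; rows(iso(.7),[iso(s) for s in S2])
E
```

```text
0 0 0.0004 0.058 0.000 0 -1;0 0 0.0004 0.058 0.000 0 -1;0 0 0.0099 0.078 -0.005 0 -1;0 0 0.0202 0.100 -0.009 0 -1;0 0 0.0304 0.121 -0.012 0 -1;0 0 0.0407 0.143 -0.013 0 -1;0 0 0.0509 0.165 -0.013 0 -1;0 0 0.0612 0.187 -0.012 0 -1;0 0 0.0714 0.208 -0.009 0 -1;0 0 0.0817 0.230 -0.004 0 -1;0 0 0.0920 0.251 0.001 0 -1;0 0 0.1022 0.271 0.008 0 -1
[0.46321479 0.15307191 1.04679633]
0 0 0.0064 0.013 -0.004 0 -1;0 0 0.0127 0.026 -0.007 0 -1;0 0 0.0191 0.040 -0.009 0 -1;0 0 0.0255 0.053 -0.011 0 -1
```

Emit:
send_rows(moves="0 0 0 0.058 0 0 -1;0 0 0 0.058 0 0 -1;0 0 0.01 0.078 -0.005 0 -1;0 0 0.02 0.1 -0.009 0 -1;0 0 0.03 0.121 -0.012 0 -1;0 0 0.041 0.143 -0.013 0 -1;0 0 0.051 0.165 -0.013 0 -1;0 0 0.061 0.187 -0.012 0 -1;0 0 0.071 0.208 -0.009 0 -1;0 0 0.082 0.23 -0.004 0 -1;0 0 0.092 0.251 0.001 0 -1;0 0 0.102 0.271 0.008 0 -1")

```text
time: 4.78
eef_pos: [0.4637, 0.1522, 0.094]
tcp_rot: [0.867, 0.499, -0.0, 0.001]
contact_force: [-0.7, -2.7, 2.7]
opening: -0.001
finger_force: 1.3
```

Emit:
send_rows(moves="0 0 0.006 0.013 -0.004 0 -1;0 0 0.013 0.026 -0.007 0 -1;0 0 0.019 0.04 -0.009 0 -1;0 0 0.0255 0.053 -0.011 0 -1;0 0 0.0255 0.053 -0.011 0 -1")

```text
time: 5.4
eef_pos: [0.4671, 0.1627, 0.0937]
tcp_rot: [0.903, 0.429, 0.0, 0.0]
contact_force: [-0.2, -0.8, 1.3]
opening: -0.001
finger_force: 0.7
```

Run:
```python
from plant import ctrl
from h import *
import cv2
c=ctrl.read_camera("top");a=c["image"][180:330,200:400,::-1]
cv2.imwrite("pics/t3.png",cv2.resize(a,(800,600),interpolation=cv2.INTER_CUBIC))
print(iso(.86)); s=ctrl.get_state();print(s["eef_pos"],s["contact_force"])
rows(iso(.86),[iso(.90)])
```

```text
[0.4666156  0.16334741 0.88679633]
[0.46708673 0.1627287  0.09363043] [-0.52137104 -0.91595374  1.60598974]
0 0 0.0064 0.013 -0.004 0 -1
```

View pics/t3.png

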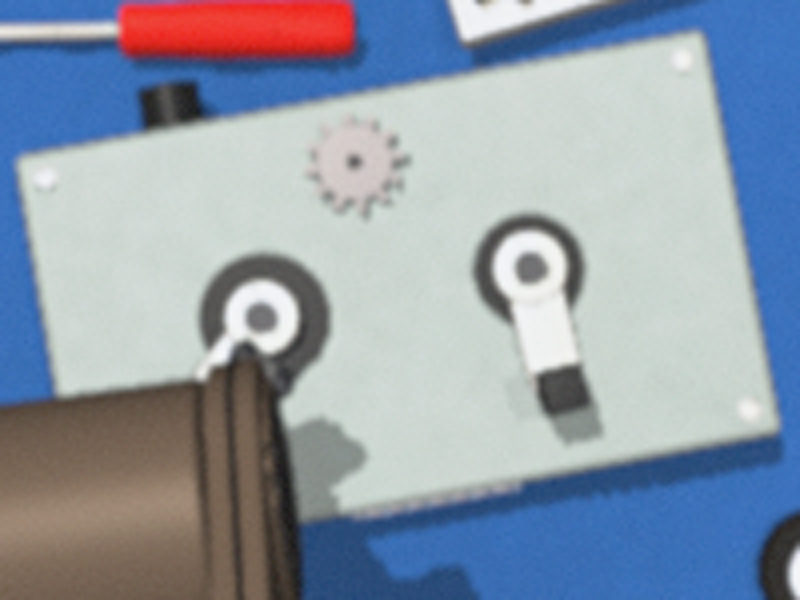

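The lever is swinging with the push, and the selector is unmoved. From here I go in 0.06 rad steps, feeling for the stop.

Emit:
send_rows(moves="0 0 0.0032 0.0065 -0.0018 0 -1;0 0 0.0064 0.013 -0.0036 0 -1;0 0 0.0095 0.0195 -0.0051 0 -1")

```text
time: 5.82
eef_pos: [0.4687, 0.1664, 0.0934]
tcp_rot: [0.916, 0.401, -0.0, 0.0]
contact_force: [-1.5, -2.5, 2.4]
opening: 0.001
finger_force: 1.2
```

Emit:
send_rows(moves="0 0 0.0032 0.0065 -0.0018 0 -1;0 0 0.0064 0.013 -0.0036 0 -1;0 0 0.0095 0.0195 -0.0051 0 -1")

```text
time: 6.2
eef_pos: [0.4706, 0.1701, 0.0933]
tcp_rot: [0.928, 0.373, -0.0, -0.0]
contact_force: [-1.2, -1.8, 2.4]
opening: 0.001
finger_force: 1.2
```

Emit:
send_rows(moves="0 0 0.0032 0.0065 -0.0018 0 -1;0 0 0.0064 0.013 -0.0036 0 -1;0 0 0.0095 0.0195 -0.0051 0 -1")

```text
time: 6.58
eef_pos: [0.4726, 0.1735, 0.0933]
tcp_rot: [0.938, 0.346, -0.0, -0.0]
contact_force: [-2.4, -1.8, 1.6]
opening: 0.004
finger_force: 1.2
```

Emit:
send_rows(moves="0 0 0.0032 0.0065 -0.0018 0 -1;0 0 0.0064 0.013 -0.0036 0 -1;0 0 0.0095 0.0195 -0.0051 0 -1")

```text
time: 6.95
eef_pos: [0.4749, 0.1768, 0.0932]
tcp_rot: [0.948, 0.317, -0.0, -0.0]
contact_force: [-2.5, -0.6, 2.0]
opening: -0.004
finger_force: 1.3
```

Emit:
send_rows(moves="0 0 0.0032 0.0065 -0.0018 0 -1;0 0 0.0064 0.013 -0.0036 0 -1;0 0 0.0095 0.0195 -0.0051 0 -1")

```text
time: 7.32
eef_pos: [0.4773, 0.18, 0.0932]
tcp_rot: [0.957, 0.289, -0.0, -0.0]
contact_force: [-3.0, -0.6, 1.5]
opening: 0.001
finger_force: 1.3
```

Emit:
send_rows(moves="0 0 0.0032 0.0065 -0.0018 0 -1;0 0 0.0064 0.013 -0.0036 0 -1;0 0 0.0095 0.0195 -0.0051 0 -1")

```text
time: 7.7
eef_pos: [0.48, 0.183, 0.0932]
tcp_rot: [0.966, 0.26, -0.0, -0.0]
contact_force: [-3.8, 0.9, 1.2]
opening: 0.001
finger_force: 1.4
```

Emit:
send_rows(moves="0 0 0.0032 0.0065 -0.0018 0 -1;0 0 0.0064 0.013 -0.0036 0 -1;0 0 0.0095 0.0195 -0.0051 0 -1")

```text
time: 8.07
eef_pos: [0.4829, 0.1859, 0.0932]
tcp_rot: [0.973, 0.231, -0.0, -0.0]
contact_force: [-3.3, 1.0, 1.1]
opening: -0.0
finger_force: 1.4
```

Emit:
send_rows(moves="0 0 0.0032 0.0065 -0.0018 0 -1;0 0 0.0064 0.013 -0.0036 0 -1;0 0 0.0095 0.0195 -0.0051 0 -1")

```text
time: 8.45
eef_pos: [0.4859, 0.1885, 0.0932]
tcp_rot: [0.979, 0.202, -0.0, -0.0]
contact_force: [-3.9, 0.9, -0.5]
opening: -0.002
finger_force: 1.4
```

Emit:
send_rows(moves="0 0 0.0032 0.0065 -0.0018 0 -1;0 0 0.0064 0.013 -0.0036 0 -1;0 0 0.0095 0.0195 -0.0051 0 -1")

```text
time: 8.82
eef_pos: [0.4891, 0.191, 0.0932]
tcp_rot: [0.985, 0.173, -0.0, -0.0]
contact_force: [-3.8, 0.9, -0.3]
opening: 0.002
finger_force: 1.4
```

Emit:
send_rows(moves="0 0 0.0032 0.0065 -0.0018 0 -1;0 0 0.0064 0.013 -0.0036 0 -1;0 0 0.0095 0.0195 -0.0051 0 -1")

```text
time: 9.2
eef_pos: [0.4926, 0.1932, 0.0932]
tcp_rot: [0.99, 0.143, -0.0, -0.0]
contact_force: [-4.2, 1.6, -1.1]
opening: -0.003
finger_force: 1.4
```

Emit:
send_rows(moves="0 0 0.0032 0.0065 -0.0018 0 -1;0 0 0.0064 0.013 -0.0036 0 -1;0 0 0.0095 0.0195 -0.0051 0 -1")

```text
time: 9.57
eef_pos: [0.4961, 0.1953, 0.0933]
tcp_rot: [0.993, 0.114, -0.0, 0.0]
contact_force: [-3.2, 1.1, -2.0]
opening: 0.003
finger_force: 1.4
```

Emit:
send_rows(moves="0 0 0.0032 0.0065 -0.0018 0 -1;0 0 0.0064 0.013 -0.0036 0 -1;0 0 0.0095 0.0195 -0.0051 0 -1")

```text
time: 9.95
eef_pos: [0.4997, 0.1972, 0.0933]
tcp_rot: [0.996, 0.084, 0.0, 0.0]
contact_force: [-2.4, 1.2, -1.7]
opening: 0.0
finger_force: 1.4
```

Emit:
send_rows(moves="0 0 0.0032 0.0065 -0.0018 0 -1;0 0 0.0064 0.013 -0.0036 0 -1;0 0 0.0095 0.0195 -0.0051 0 -1")

```text
time: 10.32
eef_pos: [0.5033, 0.1989, 0.0934]
tcp_rot: [0.999, 0.054, 0.0, -0.0]
contact_force: [-3.2, 1.5, -1.7]
opening: 0.001
finger_force: 1.4
```

Emit:
send_rows(moves="0 0 0.0032 0.0065 -0.0018 0 -1;0 0 0.0064 0.013 -0.0036 0 -1;0 0 0.0095 0.0195 -0.0051 0 -1")

```text
time: 10.7
eef_pos: [0.5062, 0.2003, 0.0933]
tcp_rot: [1.0, 0.025, -0.001, 0.0]
contact_force: [-7.3, 1.7, 1.9]
opening: -0.003
finger_force: 3.4
```

Resistance has risen by about 4 N, so this is the stop. I'll hold briefly.

Emit:
send_rows(moves="0 0 0 0 0 0 -1;0 0 0 0 0 0 -1")

```text
time: 10.95
eef_pos: [0.5062, 0.2003, 0.0933]
tcp_rot: [1.0, 0.025, -0.001, 0.0]
contact_force: [-6.7, 1.6, 0.9]
opening: -0.001
finger_force: 3.0
```

Emit:
send_rows(moves="0 0 0 -0.05 0 0 -1;0 0 0 -0.1 0 0 -1;0 0 0 -0.1 0 0 -1;0 0 0 -0.1 0 -0.25 -1;0 0 0 -0.1 0 -0.5 -1;0 0 0 -0.1 0 -0.5 -1")

```text
time: 11.7
eef_pos: [0.4906, 0.1998, 0.1993]
tcp_rot: [1.0, 0.025, 0.006, -0.001]
contact_force: [-0.0, -0.9, -1.3]
opening: 0.001
finger_force: 0.0
```

Run:
```python
from plant import ctrl
from h import *
import cv2
a=ctrl.read_camera("scene")["image"][150:300,230:430,::-1]
cv2.imwrite("pics/s4.png",cv2.resize(a,(800,600),interpolation=cv2.INTER_CUBIC))
s=ctrl.get_state();print(s["eef_pos"],s["qpos"],s["contact_force"])
c=iso(1.70);c[:2]-=.02*np.array([np.cos(c[2]),np.sin(c[2])]);print(c)
rows(c,[sel(.03,.032)]);print(sel(.03,.032))
```

```text
[0.48888741 0.19946907 0.19629535] [ 1.95228026e-01  4.67586521e-03  1.98505695e+00 -2.77831992e-04
  1.14500747e+00  1.71579830e+00] [-0.48591812 -0.29395803 -0.89150912]
[0.48700204 0.20010445 0.04679633]
0 0 -0.2753 -0.005 0.753 0 -1
[0.49301168 0.04959612 1.77679633]
```

View pics/s4.png

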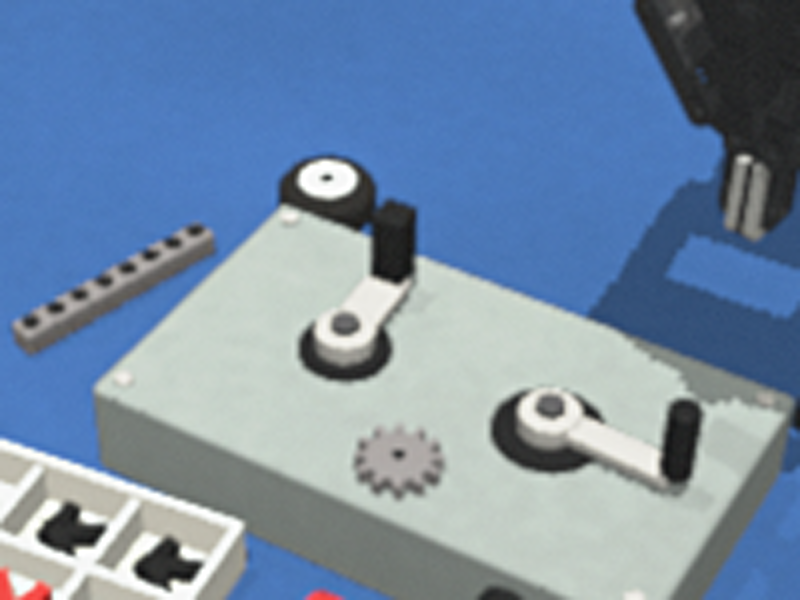

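The isolator has stayed over at about a right angle (post at crop (682,440)) and the tool is clear. Next, the selector.

Emit:
send_rows(moves="0 0 -0.275 -0.005 0.753 0 -1;0 0 -0.275 -0.005 0.753 0 -1;0 0 -0.275 -0.005 0.753 0 -1;0 0 -0.275 -0.005 0.753 0 -1;0 0 -0.275 -0.005 0.753 0 -1;0 0 -0.275 -0.005 0.753 0 -1;0 0 -0.275 -0.005 0.753 0 -1;0 0 -0.275 -0.005 0.753 0 -1;0 0 -0.275 -0.005 0.753 0 -1;0 0 -0.275 -0.005 0.753 0 -1;0 0 -0.275 -0.005 0.753 0 -1;0 0 -0.275 -0.005 0.753 0 -1")

```text
time: 13.25
eef_pos: [0.4932, 0.0487, 0.1924]
tcp_rot: [0.631, 0.776, -0.0, -0.001]
contact_force: [1.0, -0.8, 0.2]
opening: -0.0
finger_force: 0.0
```

Emit:
send_rows(moves="0 0 0 0 0 0.2 -1;0 0 0 0 0 0.4 -1;0 0 0 0 0 0.5 -1;0 0 0 0 0 0.5 -1")

```text
time: 13.75
eef_pos: [0.4919, 0.0489, 0.0912]
tcp_rot: [0.63, 0.776, -0.001, -0.002]
contact_force: [0.2, -0.5, 0.4]
opening: -0.003
finger_force: 0.0
```

Run:
```python
from plant import ctrl
from h import *
s=ctrl.get_state();print(s["eef_pos"],s["contact_force"],s["tcp_rot"])
c=sel(.03,.032)
rows(c,[sel(x) for x in(.03,.06,.09,.12,.15,.18)])
rows(sel(.18),[sel(x) for x in(.20,.22,.24)])
rows(sel(.24),[sel(x) for x in(.27,.3,.33,.36,.39,.42,.45,.48,.51)])
rows(sel(.51),[sel(x) for x in(.53,.55)])
```

```text
[0.49193557 0.04890251 0.09121898] [ 0.20066928 -0.54493638  0.37274667] [ 0.63034888  0.77630813 -0.00135    -0.00203684]
0 0 -0.0000 -0.060 -0.000 0 -1;0 0 -0.0048 -0.068 -0.003 0 -1;0 0 -0.0095 -0.075 -0.006 0 -1;0 0 -0.0143 -0.083 -0.008 0 -1;0 0 -0.0191 -0.091 -0.010 0 -1;0 0 -0.0239 -0.098 -0.012 0 -1
0 0 -0.0032 -0.005 -0.002 0 -1;0 0 -0.0064 -0.010 -0.004 0 -1;0 0 -0.0095 -0.015 -0.006 0 -1
0 0 -0.0048 -0.008 -0.003 0 -1;0 0 -0.0095 -0.015 -0.006 0 -1;0 0 -0.0143 -0.023 -0.008 0 -1;0 0 -0.0191 -0.031 -0.010 0 -1;0 0 -0.0239 -0.038 -0.012 0 -1;0 0 -0.0286 -0.046 -0.014 0 -1;0 0 -0.0334 -0.054 -0.015 0 -1;0 0 -0.0382 -0.062 -0.017 0 -1;0 0 -0.0430 -0.070 -0.018 0 -1
0 0 -0.0032 -0.005 -0.002 0 -1;0 0 -0.0064 -0.010 -0.004 0 -1
```

Emit:
send_rows(moves="0 0 0 -0.04 0 0 -1;0 0 0 -0.06 0 0 -1;0 0 -0.0048 -0.068 -0.003 0 -1;0 0 -0.0095 -0.075 -0.006 0 -1;0 0 -0.0143 -0.083 -0.008 0 -1;0 0 -0.0191 -0.091 -0.01 0 -1;0 0 -0.0239 -0.098 -0.012 0 -1")

```text
time: 14.62
eef_pos: [0.4951, 0.0291, 0.0932]
tcp_rot: [0.569, 0.822, -0.0, -0.0]
contact_force: [-0.3, 3.4, 2.3]
opening: -0.005
finger_force: 1.4
```

Emit:
send_rows(moves="0 0 -0.0032 -0.005 -0.002 0 -1;0 0 -0.0064 -0.01 -0.004 0 -1;0 0 -0.0095 -0.015 -0.006 0 -1")

```text
time: 15.0
eef_pos: [0.4951, 0.0258, 0.0932]
tcp_rot: [0.545, 0.839, -0.0, -0.0]
contact_force: [0.3, 3.7, 1.7]
opening: -0.001
finger_force: 1.3
```

Emit:
send_rows(moves="0 0 -0.0048 -0.008 -0.003 0 -1;0 0 -0.0095 -0.015 -0.006 0 -1")

```text
time: 15.25
eef_pos: [0.4953, 0.0226, 0.0932]
tcp_rot: [0.519, 0.855, 0.0, -0.0]
contact_force: [0.6, 3.0, -0.2]
opening: 0.001
finger_force: 1.3
```

Emit:
send_rows(moves="0 0 -0.0048 -0.008 -0.003 0 -1;0 0 -0.0095 -0.015 -0.006 0 -1;0 0 -0.0143 -0.023 -0.008 0 -1;0 0 -0.0191 -0.031 -0.01 0 -1;0 0 -0.0239 -0.038 -0.012 0 -1;0 0 -0.0286 -0.046 -0.014 0 -1")

```text
time: 16.0
eef_pos: [0.4969, 0.0131, 0.0932]
tcp_rot: [0.44, 0.898, -0.0, -0.0]
contact_force: [-0.5, 2.3, 0.6]
opening: -0.001
finger_force: 1.3
```

Emit:
send_rows(moves="0 0 -0.0032 -0.005 -0.002 0 -1;0 0 -0.0064 -0.01 -0.004 0 -1;0 0 -0.0095 -0.015 -0.006 0 -1;0 0 -0.0127 -0.02 -0.0075 0 -1")

```text
time: 16.5
eef_pos: [0.4982, 0.009, 0.0932]
tcp_rot: [0.404, 0.915, -0.0, -0.0]
contact_force: [0.2, 2.6, -1.2]
opening: 0.003
finger_force: 1.2
```

Emit:
send_rows(moves="0 0 -0.0032 -0.005 -0.002 0 -1;0 0 -0.0064 -0.01 -0.004 0 -1")

```text
time: 16.75
eef_pos: [0.499, 0.007, 0.0932]
tcp_rot: [0.386, 0.922, -0.0, -0.0]
contact_force: [-0.2, 2.9, -0.9]
opening: 0.004
finger_force: 1.2
```

Emit:
send_rows(moves="0 0 -0.0032 -0.005 -0.002 0 -1;0 0 -0.0064 -0.01 -0.004 0 -1")

```text
time: 17.0
eef_pos: [0.4998, 0.0051, 0.0932]
tcp_rot: [0.367, 0.93, -0.0, -0.0]
contact_force: [-0.5, 2.1, -2.5]
opening: 0.001
finger_force: 1.2
```

Emit:
send_rows(moves="0 0 -0.0032 -0.005 -0.002 0 -1;0 0 -0.0064 -0.01 -0.004 0 -1")

```text
time: 17.25
eef_pos: [0.5007, 0.0031, 0.0932]
tcp_rot: [0.349, 0.937, 0.0, -0.0]
contact_force: [-0.5, 2.9, -2.2]
opening: 0.001
finger_force: 1.5
```

Emit:
send_rows(moves="0 0 -0.0016 -0.0025 -0.001 0 -1;0 0 -0.0032 -0.005 -0.002 0 -1")

```text
time: 17.5
eef_pos: [0.501, 0.0024, 0.0932]
tcp_rot: [0.34, 0.941, 0.0, -0.001]
contact_force: [-1.9, 4.2, -0.5]
opening: 0.003
finger_force: 2.2
```

Emit:
send_rows(moves="0 0 -0.0016 -0.0025 -0.001 0 -1;0 0 -0.0032 -0.005 -0.002 0 -1")

```text
time: 17.75
eef_pos: [0.5012, 0.0017, 0.0932]
tcp_rot: [0.33, 0.944, 0.0, -0.001]
contact_force: [-2.4, 5.3, 1.2]
opening: -0.001
finger_force: 2.9
```

The selector is on its stop too, about 3 N above its drag. I'll hold, back off and lift.

Emit:
send_rows(moves="0 0 0 0 0 0 -1;0 0 0 0 0 0 -1;0 0 0 0.05 0 0 -1;0 0 0 0.1 0 0 -1;0 0 0 0.1 0 0 -1;0 0 0 0.1 0 -0.25 -1;0 0 0 0.1 0 -0.5 -1;0 0 0 0.1 0 -0.75 -1;0 0 0 0.1 0 -0.75 -1")

```text
time: 18.88
eef_pos: [0.4892, 0.013, 0.2493]
tcp_rot: [0.33, 0.944, 0.001, 0.006]
contact_force: [0.6, -0.1, -0.2]
opening: -0.001
finger_force: 0.0
```

Emit:
send_rows(moves="0 0 0 1 0 0 -1;0 0 0 1 0 0 -1;0 0 0 1 0 0 -1;0 0 0 1 0 0 -1;0 0 0 1 0 0 -1")

```text
time: 19.5
eef_pos: [0.3297, 0.1386, 0.243]
tcp_rot: [0.33, 0.944, -0.0, 0.0]
contact_force: [0.7, 0.2, -1.4]
opening: -0.001
finger_force: 0.0
```

Run:
```python
from plant import ctrl
import cv2
a=ctrl.read_camera("top")["image"][180:330,200:400,::-1]
cv2.imwrite("pics/t5.png",cv2.resize(a,(800,600),interpolation=cv2.INTER_CUBIC))
```

```text
(no output)
```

View pics/t5.png

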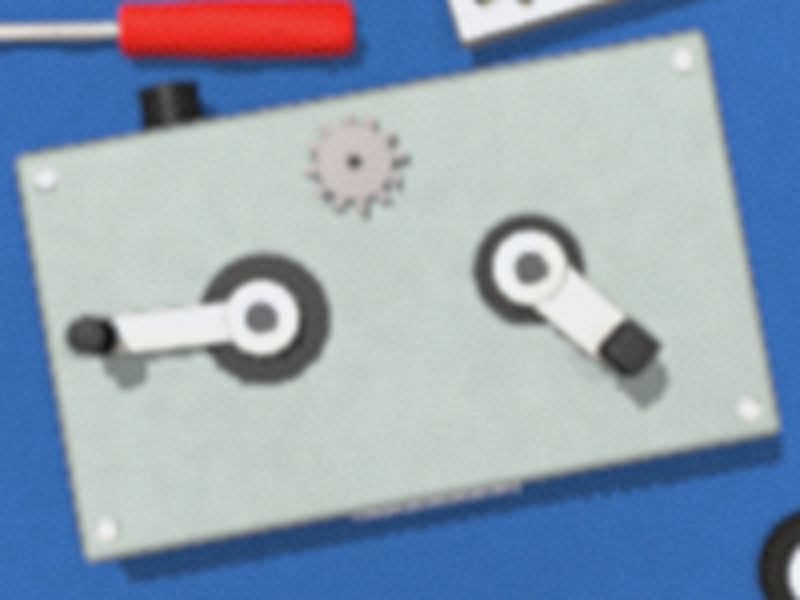

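Isolator post at (92,335) and selector post at (630,347). The gear and other things are unmoved. I'll check the selector angle before handing in.

Run:
```python
from plant import ctrl
from h import *
c=pickle.load(open("d.pkl","rb"))["top"]
M=np.array([[np.cos(YAW),-np.sin(YAW)],[np.sin(YAW),np.cos(YAW)]])
for p,a in(((92,335),A),((630,347),B)):
    e=M.T@(ray(c,200+p[0]/4,180+p[1]/4,.106)-a);print(e,np.arctan2(abs(e[1]),-e[0]))
if -e[1]>.0285: print(ctrl.sign_off())
```

```text
[0.00386553 0.06255191] 1.6325149975945692
[-0.03835637 -0.03018169] 0.666686819718514
the job is handed in; nothing more can be done
None
```

The job is handed in: the isolator was felt home on its stop first (about 1.63 rad), then the selector (about 0.67 rad); both levers are released, and nothing was forced or knocked as far as the readings and pictures show.

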